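Make up the condiment caddy for a table

TASK

From what is scattered on the worktop, make up the condiment caddy for a table: stand the two filled shakers with steel tops, the brown-capped sauce bottle and the tea box in the caddy, each fully down and upright in the well shaped for it (one shaker in each round well, either way round). The dish soap and the empty shaker without a top do not go to the table: leave them where they stand, and tip nothing over.

Things in the scene. Friction and masses are not known exactly. Their poses are not given: they have to be found in the camera images.
- salt: table salt shaker: clear body with white filling, grey steel screw top; round, 44 mm diameter at the body, 34 mm at the top, 90 mm high (body up to 66 mm, good to grip 55 to 75 mm up), 0.1 kg, upright. Origin: centre of its underside, z up.
- pepper: table pepper shaker: the same make as the salt shaker with dark filling, steel top; 44 mm diameter, 34 mm at the top, 90 mm high, 0.1 kg, upright. Origin: centre of its underside, z up.
- sauce: sauce bottle with a round brown cap, flattened oval body 47 mm thick (own x) and 78 mm wide (own y), 188 mm high; 42 to 47 mm thick for the gripper at any height up to the cap (43 mm round, from 161 mm up); 0.39 kg, upright. Origin: centre of its underside, z up. Turned at random.
- tea: small upright carton of tea bags, 46 mm (own x) x 59 mm (own y) x 100 mm high, 0.06 kg. Origin: centre of its underside, z up. Turned at random.
- soap: dish-soap bottle, not for the table: pale, slender, with a narrow pull-up nozzle, 50 x 79 mm, 250 mm high; stands loose. To be left alone. Origin: centre of its underside.
- empty_shaker: empty glass shaker without its steel top, open at the mouth, 44 mm diameter, 68 mm high; stands loose. To be left alone. Origin: centre of its underside.
- well_shaker_1: lift-out dark grey plastic insert of the caddy, fixed, 86 (own x) x 106 (y) x 40 mm high; origin: centre of its underside, 6 mm above the worktop, z up. Four such, in any order, stand 2 x 2 (88 mm apart in x, 108 in y) in a steel tray 186 x 226 mm, 30 mm high, with wire bails 40 mm high at its y ends. Central round well, 61 mm wide, for a shaker; floor 11 mm, rim 46 mm above the worktop.
- well_shaker_2: lift-out dark grey plastic insert of the caddy, fixed, 86 (own x) x 106 (y) x 40 mm high; origin: centre of its underside, 6 mm above the worktop, z up. Round well of 61 mm diameter for the other shaker, floor 11 mm and rim 46 mm above the worktop, exactly like well_shaker_1.
- well_bottle: lift-out dark grey plastic insert of the caddy, fixed, 86 (own x) x 106 (y) x 40 mm high; origin: centre of its underside, 6 mm above the worktop, z up. Long rectangular well 65 mm (own x) x 95 mm (y) for the sauce bottle, whose width lies along the insert's y (either way round); floor 11 mm, rim 46 mm above the worktop, 4 mm chamfer.
- well_box: lift-out dark grey plastic insert of the caddy, fixed, 86 (own x) x 106 (y) x 40 mm high; origin: centre of its underside, 6 mm above the worktop, z up. Shorter rectangular well 63 mm (own x) x 77 mm (y) for the tea box, whose 59 mm side lies along the insert's y (either way round); floor 11 mm, rim 46 mm above the worktop, 4 mm chamfer.
Things that resemble listed ones, but are neither listed nor needed, are in the scene too. What is shaped like the salt but purple is not meant.

How it is judged:
By the outcome, as a careful person would: the job done as asked, in the order asked, and still so for the second after the job is handed in, with the robot touching nothing.
It also fails if it takes over 128 s, if anything falls off the work surface, if the arm or the gripper's body presses on something with over 40 N, if the wrist force passes 120 N, or if a joint passes its speed limit or range.

ROBOT

A 6-joint arm with a two-finger parallel gripper is mounted at the origin on a cart in front of the work surface, level with it; the furniture and walls round the work are solid. World frame = base frame: x ahead of the robot, y to its left, z up, the work surface at z = 0. Lengths are in m, angles in rad, forces in N, time in s.
With the tool pointing down it reaches from about 0.3 to 0.95 m from the base axis. Payload 3.1 kg.
Tool frame: the origin (TCP) lies on the mounting face of the last link; the fingertips stand 173 mm ahead of it and the grasp point (between the pads) lies grip_depth ahead of it (grip_depth is the distance from the TCP to the grasp point, in m); z points along the fingers, y is the direction in which the jaws open and shut (so a half turn about z gives the same grasp; the last joint's range is limited). The gripper opens to 85 mm and grips with 20 to 120 N. Pads are 22 mm wide; open, the fingers measure 114 mm over their backs; the gripper's body (76 mm by 85 mm) begins 54 mm behind the grasp point. The pads swing forward as they close: fully open they stand 13 mm farther back than shut.
Start: joints at [1.253, 0.308, 1.634, -0, 1.2, -0.07], TCP at [0.153, 0.606, 0.405] pointing down, gripper open.
Joint ranges: [-3.06, 3.06], [-0.79, 1.96], [0.05, 2.63], [-1.19, 4.34], [0.05, 2.64], [-2.94, 2.94]. Speed limits (rad/s): [2.79, 2.79, 3.14, 3.14, 3.14, 3.14].

INTERFACE

Orientations are given as a unit quaternion [w, x, y, z].
In Python, from bench import get_obs, grab_frame, close_job, grip_depth gives the robot as it stands.
- The arm moves only by the tool jog_arm, never from a script. Its argument "plan" is a list of rows, each a list of 3 entries, a list of its own where there are three numbers: the gripper command: -1 is fully open, 1 is shut, values between are in proportion, then the shift along the tool's x, y, z in m, then the turn about the tool's z in degrees. A call has 1 to 8 rows; each row is the pose to reach, as a shift and turn from the pose commanded when the call began, along the tool's axes at that moment; what a row does not reach only later rows make up. A row lasts 1/8 s, in which the tool goes at most 62.5 mm and 10.7 degrees, less where a joint would pass 70% of its speed; a pose out of reach is approached as far as the arm can. A call with a gripper value outside its range is refused whole. The fingers move at their own pace and stop on an object; "force" is the grip in N (left out, the last holds). Time passes only in rows, so rows that repeat a pose let the fingers close. It gives the time, the measured TCP pose, the force and the opening at its end, in the units of the state.
- get_obs(): the state, without advancing time (a new reading comes with each control period).
- grab_frame(name): name is "side" or "top" or "wrist"; returns a dict with "pixels" (420x560x3 uint8, red, green, blue), "camera_matrix" (3x3 intrinsics, pixels), "rvec" (rotation vector, rad) and "tvec" (3), from world to camera coordinates, as OpenCV has them; the wrist camera has in their place "mount" (4x4, takes a point from camera to tool coordinates, whose origin is the TCP and whose axes are the flange's). Camera axes: x right, y down, z forward; pixel columns grow to the right and rows downward; lengths in m; the calibration is good to about 2 mm. The wrist camera is an equidistant fisheye: a pixel r from the principal point sees the ray r / f radians off the axis. A picture is of the moment at which its call begins: read the wrist's pose just before it. There is no depth.
- close_job(): hands the job in, once; it reports no verdict.
The state is a dict: "time_s": time; "joint_pos": joint angles; "qd": joint speeds; "tau": joint torques, N m; "eef_pos": TCP position; "ee_rot": TCP orientation; "contact_force": force on the tool from outside, world axes, zero at the start; "ft_torque": the same for the moment, N m; "grip_width": opening from 0.0 (shut) to 1.0 (fully open).
Only numpy, scipy, OpenCV 4.12 (cv2) and the standard library are available. Lean on these libraries where they do the work, as an engineer would, in place of code of your own. Each camera call takes 0.05 s, during which the arm holds its last target. There are 200 camera calls.

## Working session

There is one attempt and no reset: what is moved stays moved. The work goes in short steps, Python scripts to look and compute and a tool call to move; the robot and the scene stay as the last step left them, time stands still between calls to the robot, and variables do not carry over. Pictures are saved under pics/ and viewed, about 12 in all and at most 16, crops included, and the job is handed in when it is done.

Besides the shell and the picture viewer there is one more tool, called after ">>>" as name(argument=value, ...), one argument or row to a line, values as JSON. jog_arm: Moves the arm, as the interface text tells. Its arguments: {"type":"object","properties":{"plan":{"type":"array"},"force":{"type":"number"}},"required":["plan"]}

```bash
mkdir -p pics; python3 - <<'E'
from bench import *
import cv2,numpy as np
o=get_obs();print(o,grip_depth)
for n in("top","side","wrist"):
    f=grab_frame(n);cv2.imwrite(f"pics/{n}0.png",f["pixels"][:,:,::-1])
    print({k:np.round(v,4).tolist() for k,v in f.items() if k!="pixels"})
E
```

```text
{'time_s': 0.0, 'joint_pos': array([ 1.25332735e+00,  3.08983989e-01,  1.63521042e+00, -9.43724107e-06,
        1.19969872e+00, -6.97298232e-02]), 'qd': array([-0.00177365, -0.00072168, -0.00038713,  0.00272657,  0.00159915,
        0.00069165]), 'tau': array([-2.04755993e-04, -4.15256631e+01, -2.76663226e+01, -1.86433608e-04,
        9.98292089e-03, -7.73875737e-07]), 'eef_pos': array([0.15316797, 0.60549352, 0.40344834]), 'ee_rot': array([-2.16983038e-04,  1.23551265e-01,  9.92337524e-01, -1.12959222e-03]), 'contact_force': array([0.68911637, 0.28104681, 0.27691534]), 'ft_torque': array([-0.00019284,  0.04119728, -0.00668045]), 'grip_width': 1.0052123278719542} 0.1547
{'camera_matrix': [[408.4276, 0.0, 278.5993], [0.0, 408.4276, 215.527], [0.0, 0.0, 1.0]], 'rvec': [2.1474, -2.1345, 0.1901], 'tvec': [0.01, 0.5584, 1.1616]}
{'camera_matrix': [[442.156, 0.0, 272.8333], [0.0, 442.156, 206.5948], [0.0, 0.0, 1.0]], 'rvec': [2.3118, -0.2048, 0.0873], 'tvec': [-0.546, 0.1239, 1.1072]}
{'camera_matrix': [[325.1923, 0.0, 274.3287], [0.0, 325.1923, 209.5123], [0.0, 0.0, 1.0]], 'mount': [[-0.001, -0.9654, -0.2606, 0.0659], [1.0, -0.0012, 0.0006, -0.001], [-0.0009, -0.2606, 0.9654, 0.0305], [0.0, 0.0, 0.0, 1.0]]}
```

View pics/top0.png

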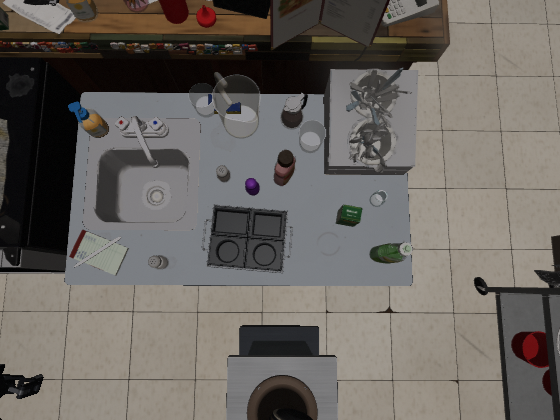

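View pics/side0.png

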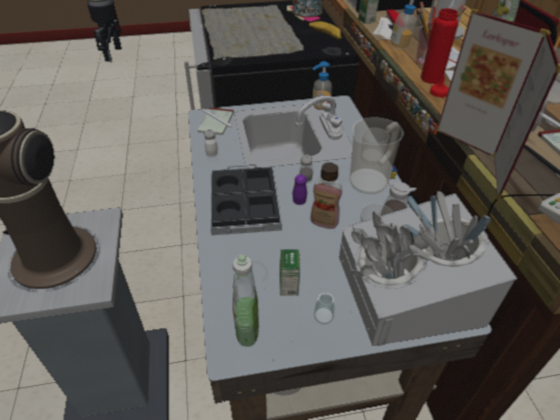

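The top view shows the caddy at about (248,238), with round wells in the near row and rectangular ones in the far row. The sauce is at (285,165), the tea at (349,214), the soap at (390,252) and the empty shaker at (378,198). Shaker candidates are at (222,173) and (157,262), and the purple lookalike is at (252,185). The side view agrees. I'll enlarge both.

```bash
cat > h.py <<'E'
from bench import *
import cv2,numpy as np
from scipy.spatial.transform import Rotation as R
def ray(f,u,v):
    Rm=cv2.Rodrigues(f["rvec"])[0];d=Rm.T@np.linalg.inv(f["camera_matrix"])@[u,v,1.];return -Rm.T@f["tvec"],d
def plane(f,u,v,z):
    c,d=ray(f,u,v);return c+d*(z-c[2])/d[2]
def pose():
    o=get_obs();q=o["ee_rot"];return np.array(o["eef_pos"]),R.from_quat([q[1],q[2],q[3],q[0]]).as_matrix()
def wplane(f,p,Rt,u,v,z):
    K=f["camera_matrix"];x=(u-K[0,2])/K[0,0];y=(v-K[1,2])/K[1,1];r=np.hypot(x,y)
    d=np.array([x/r*np.sin(r),y/r*np.sin(r),np.cos(r)]);M=f["mount"]
    c=p+Rt@M[:3,3];d=Rt@M[:3,:3]@d;return c+d*(z-c[2])/d[2]
E
python3 - <<'E'
from h import *
t=cv2.imread("pics/top0.png");s=cv2.imread("pics/side0.png")
a=cv2.resize(t[85:285,140:420],None,fx=2.85,fy=2.85,interpolation=cv2.INTER_CUBIC)
b=cv2.resize(s[110:350,190:430],None,fx=2.5,fy=2.5,interpolation=cv2.INTER_CUBIC)
cv2.imwrite("pics/tz.png",a);cv2.imwrite("pics/sz.png",b)
E
```

```text
(no output)
```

View pics/tz.png

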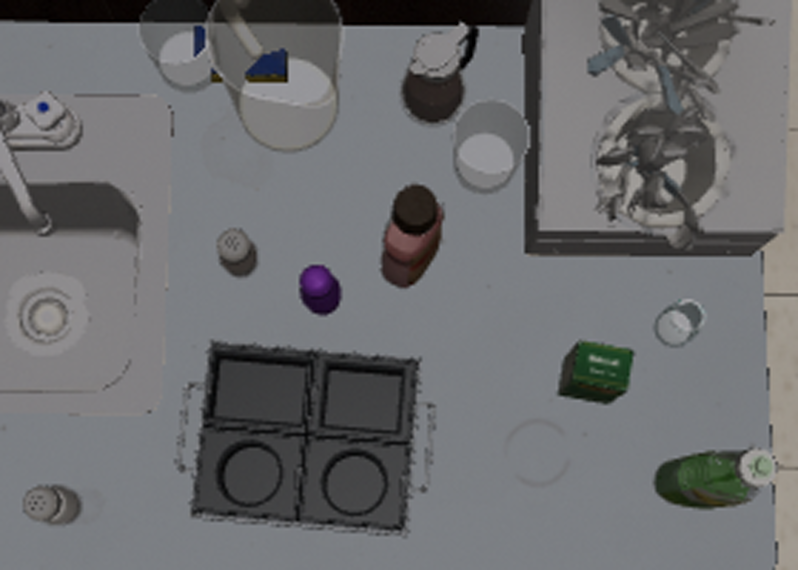

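View pics/sz.png

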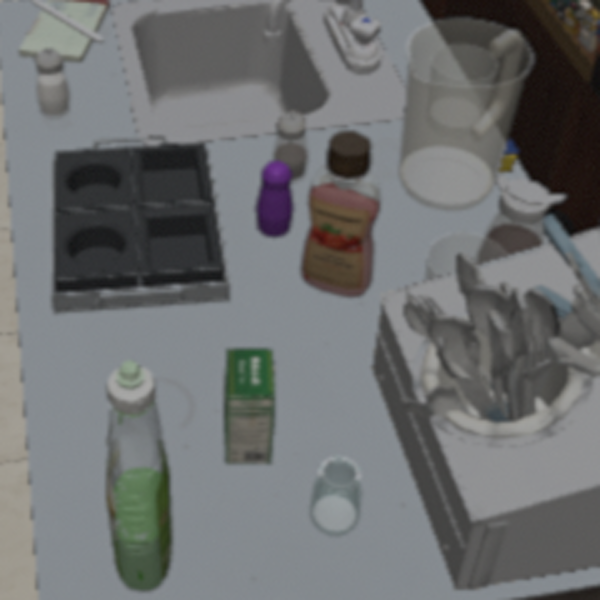

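```bash
python3 - <<'E'
from h import *
t=grab_frame("top");s=grab_frame("side")
T=lambda x,y:(140+x/2.85,85+y/2.85)
S=lambda x,y:(190+x/2.5,110+y/2.5)
for n,a,b,z in[("salt",(41,499),(49,56),.09),("pepper",(234,243),(292,119),.09),("sauce",(415,200),(350,146),.188),("purple",(318,279),(277,172),.09),("empty",(690,313),(340,470),.068),("soap",(757,465),(130,368),.25)]:
    print(n,plane(t,*T(*a),z).round(3),plane(s,*S(*b),z).round(3))
for n,a in[("bottle",(263,389)),("box",(364,398)),("sh1",(250,474)),("sh2",(354,483))]:print(n,plane(t,*T(*a),.046).round(3))
c=[plane(t,*T(*a),.046)[:2] for a in[(210,345),(420,358),(405,531),(193,515)]]
print("tray",np.round(c,3),np.mean(c,0))
h=cv2.cvtColor(t["pixels"],cv2.COLOR_RGB2HSV)
m=cv2.inRange(h,(50,100,30),(85,255,255));m[:, :320]=0;m[:,370:]=0
print(cv2.minAreaRect(cv2.findNonZero(m)))
h=cv2.cvtColor(s["pixels"],cv2.COLOR_RGB2HSV)
for u,v in[(228,349),(271,349),(272,401),(228,399)]:print("teatop side",plane(s,*S(u,v),.1).round(3))
for u,v in[(577,342),(634,346),(630,383),(566,374)]:print("teatop top",plane(t,*T(u,v),.1).round(3))
E
```

```text
salt [0.423 0.359 0.09 ] [0.421 0.35  0.09 ]
pepper [0.683 0.178 0.09 ] [0.683 0.172 0.09 ]
sauce [ 0.698 -0.003  0.188] [ 0.693 -0.008  0.188]
purple [0.646 0.092 0.09 ] [0.646 0.082 0.09 ]
empty [ 0.619 -0.29   0.068] [ 0.617 -0.288  0.068]
soap [ 0.446 -0.293  0.25 ] [ 0.446 -0.301  0.25 ]
bottle [0.54  0.15  0.046]
box [0.531 0.045 0.046]
sh1 [0.452 0.161 0.046]
sh2 [0.443 0.055 0.046]
tray [[ 0.585  0.206]
 [ 0.573 -0.013]
 [ 0.395  0.002]
 [ 0.41   0.218]] [0.49086886 0.10329719]
((350.694091796875, 214.37644958496094), (18.87295150756836, 17.13750648498535), 12.528807640075684)
teatop side [ 0.544 -0.166  0.1  ]
teatop side [ 0.582 -0.172  0.1  ]
teatop side [ 0.57 -0.23  0.1 ]
teatop side [ 0.534 -0.222  0.1  ]
teatop top [ 0.581 -0.167  0.1  ]
teatop top [ 0.577 -0.224  0.1  ]
teatop top [ 0.54  -0.219  0.1  ]
teatop top [ 0.549 -0.156  0.1  ]
```

The two views agree within 1 cm, and the wells are 106 mm apart with tray yaw about -5°. I'll go above the salt first with the jaws along world x.

>>> jog_arm(
  plan=[
    [-1, [-0.08, -0.045, 0.01], 10],
    [-1, [-0.16, -0.09, 0.02], 20],
    [-1, [-0.24, -0.135, 0.03], 30],
    [-1, [-0.3, -0.165, 0.04], 40],
    [-1, [-0.32, -0.178, 0.043], 50],
    [-1, [-0.322, -0.179, 0.043], 60],
    [-1, [-0.322, -0.179, 0.043], 70],
    [-1, [-0.322, -0.179, 0.043], 81],
  ],
  force=30,
)

```text
time_s: 1.25
eef_pos: [0.4224, 0.3523, 0.3614]
ee_rot: [-0.0, 0.74, 0.673, -0.0]
contact_force: [-0.2, 0.1, 0.3]
grip_width: 1.001
```

```bash
cat > look.py <<'E'
from h import *
import sys
def look(n):
    p,Rt=pose();f=grab_frame("wrist");cv2.imwrite(f"pics/{n}.png",f["pixels"][:,:,::-1])
    print("tcp",p.round(4),"jaw deg",np.degrees(np.arctan2(Rt[1,1],Rt[0,1])).round(2),"tilt",Rt[:,2].round(4),"t",get_obs()["time_s"])
    np.savez(f"{n}.npz",p=p,R=Rt,pixels=f["pixels"],camera_matrix=f["camera_matrix"],mount=f["mount"])
if __name__=="__main__":look(sys.argv[1])
E
python3 look.py w1
```

```text
tcp [0.4224 0.3523 0.3614] jaw deg -5.44 tilt [-5.e-04 -3.e-04 -1.e+00] t 1.3
```

View pics/w1.png

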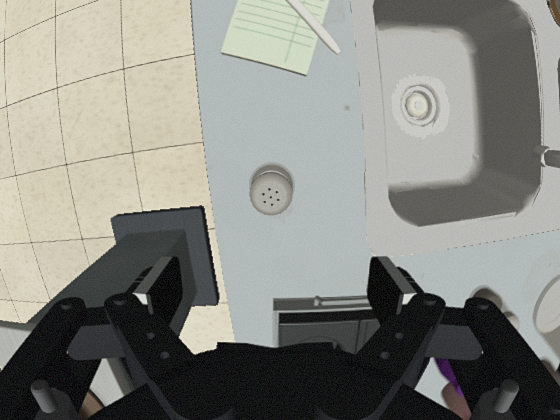

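The wrist view shows the salt's top with its holes, centred at about (270,197). It sits between the fingers, which are at (165,280) and (390,280).

```bash
cat > rel.py <<'E'
import numpy as np
def rel(p,jaw,tgt,jt):
    "tool-axis shift and turn from TCP p, jaw angle (deg) to target TCP/jaw"
    a=np.radians(jaw);y=np.array([np.cos(a),np.sin(a)]);x=np.array([-np.sin(a),np.cos(a)])
    d=np.array(tgt)-p;t=(jaw-jt+90)%180-90
    return np.round([x@d[:2],y@d[:2],-d[2],t],4)
E
python3 - <<'E'
from h import *;from rel import rel
f=np.load("w1.npz");q=wplane(f,f["p"],f["R"],270,197,.09);print(q)
print(rel(f["p"],-5.44,[q[0],q[1],.22],-5))
print("salt->well1 lifted",rel(np.array([q[0],q[1],.22]),-5.4,[.452,.161,.34],-5.4))
E
```

```text
[0.41971082 0.36246423 0.09      ]
[ 0.0099 -0.0037  0.1414 -0.44  ]
salt->well1 lifted [-0.1975  0.0511 -0.12    0.    ]
```

>>> jog_arm(
  plan=[
    [-1, [0.008, -0.003, 0.04], 0],
    [-1, [0.008, -0.003, 0.09], 0],
    [-1, [0.008, -0.003, 0.13], 0],
    [-1, [0.008, -0.003, 0.141], 0],
    [-1, [0.008, -0.003, 0.141], 0],
    [1, [0.008, -0.003, 0.141], 0],
    [1, [0.008, -0.003, 0.141], 0],
    [1, [0.008, -0.003, 0.141], 0],
  ],
)

```text
time_s: 2.3
eef_pos: [0.4199, 0.3621, 0.2223]
ee_rot: [0.0, 0.737, 0.676, 0.001]
contact_force: [-1.6, -0.4, 6.7]
grip_width: 0.403
```

>>> jog_arm(
  plan=[
    [1, [0, 0, 0], 0],
    [1, [0, 0, -0.04], 0],
    [1, [0, 0, -0.08], 0],
    [1, [0, 0, -0.12], 0],
    [1, [0, 0, -0.12], 0],
  ],
)

```text
time_s: 2.92
eef_pos: [0.4206, 0.3626, 0.3448]
ee_rot: [0.0, 0.737, 0.676, 0.004]
contact_force: [0.4, -0.0, -1.3]
grip_width: 0.399
```

Salt is gripped and lifted. I'll hover near the caddy for one accurate look at all the wells.

>>> jog_arm(
  plan=[
    [1, [-0.05, 0.015, -0.02], 0],
    [1, [-0.11, 0.03, -0.055], 0],
    [1, [-0.17, 0.05, -0.07], 0],
    [1, [-0.23, 0.07, -0.08], 0],
    [1, [-0.28, 0.085, -0.08], 0],
    [1, [-0.296, 0.087, -0.08], 0],
    [1, [-0.296, 0.087, -0.08], 0],
    [1, [-0.296, 0.087, -0.08], 0],
  ],
)

```text
time_s: 3.92
eef_pos: [0.48, 0.0603, 0.4197]
ee_rot: [-0.001, 0.737, 0.676, -0.0]
contact_force: [-0.3, 0.3, -1.1]
grip_width: 0.4
```

```bash
python3 look.py w2
```

```text
tcp [0.48   0.0603 0.4197] jaw deg -4.89 tilt [-1.9e-03  9.0e-04 -1.0e+00] t 3.975
```

View pics/w2.png

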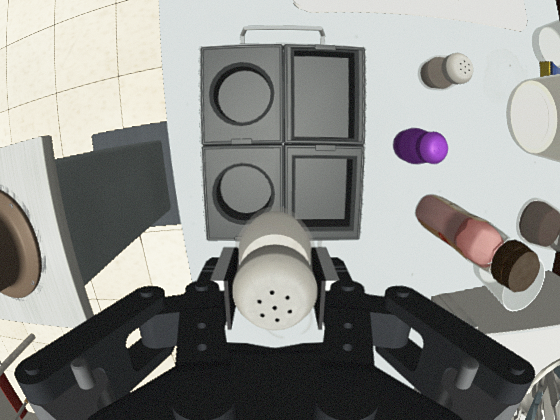

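The wrist view shows all four wells. The rims are centred at about (243,94) and (245,190) for the round ones, (321,95) for the bottle and (323,190) for the box. The grid centre is (284,144), the pepper top (459,68) and the sauce cap (516,265).

```bash
python3 - <<'E'
from h import *
f=np.load("w2.npz");W=lambda u,v,z:wplane(f,f["p"],f["R"],u,v,z)[:2]
for n,u,v,z in[("r1",243,94,.046),("r2",245,190,.046),("bot",321,96,.046),("box",323,190,.046),("mid",284,144,.046),("c1",202,45,.046),("c2",365,46,.046),("c3",360,238,.046),("c4",206,240,.046),("pepper",459,68,.09),("sauce",516,264,.188)]:print(n,W(u,v,z).round(4))
E
```

```text
r1 [0.455  0.1603]
r2 [0.4471 0.0579]
bot [0.5359 0.1516]
box [0.5312 0.0507]
mid [0.493  0.1035]
c1 [0.4159 0.2198]
c2 [0.5889 0.2054]
c3 [ 0.5719 -0.0088]
c4 [0.3959 0.0042]
pepper [0.677 0.177]
sauce [0.6805 0.0059]
```

>>> jog_arm(
  plan=[
    [1, [0.045, -0.016, 0], 0],
    [1, [0.09, -0.032, 0.03], 0],
    [1, [0.0985, -0.0355, 0.07], 0],
    [1, [0.0985, -0.0355, 0.11], 0],
    [1, [0.0985, -0.0355, 0.14], 0],
    [1, [0.0985, -0.0355, 0.16], 0],
    [1, [0.0985, -0.0355, 0.177], 0],
    [1, [0.0985, -0.0355, 0.18], 0],
  ],
)

```text
time_s: 4.97
eef_pos: [0.4528, 0.1611, 0.2395]
ee_rot: [-0.001, 0.736, 0.677, -0.001]
contact_force: [-0.0, 0.4, -2.2]
grip_width: 0.399
```

>>> jog_arm(
  plan=[
    [1, [0, 0, 0.003], 0],
    [1, [0, 0, 0.006], 0],
    [1, [0, 0, 0.006], 0],
    [-0.6, [0, 0, 0.006], 0],
    [-0.6, [0, 0, 0.006], 0],
    [-0.6, [0, 0, 0.006], 0],
    [-0.6, [0, 0, -0.04], 0],
    [-0.6, [0, 0, -0.1], 0],
  ],
)

```text
time_s: 5.98
eef_pos: [0.4527, 0.1602, 0.3402]
ee_rot: [-0.001, 0.737, 0.676, -0.002]
contact_force: [0.3, -0.2, 0.2]
grip_width: 0.798
```

```bash
python3 - <<'E'
from h import *;from rel import rel
p,Rt=pose();j=np.degrees(np.arctan2(Rt[1,1],Rt[0,1]));print(p,j)
for d in(0,35,90):print(d,rel(p,j,[.681,.177,.36],d))
E
```

```text
[0.45267143 0.16015171 0.34018572] -4.9448592478978695
0 [ 0.0365  0.226  -0.0198 -4.9449]
35 [ 3.65000e-02  2.26000e-01 -1.98000e-02 -3.99449e+01]
90 [ 3.65000e-02  2.26000e-01 -1.98000e-02  8.50551e+01]
```

>>> jog_arm(
  plan=[
    [-1, [0.008, 0.05, -0.02], 0],
    [-1, [0.018, 0.11, -0.03], 0],
    [-1, [0.028, 0.17, -0.02], 0],
    [-1, [0.036, 0.22, 0.02], 0],
    [-1, [0.036, 0.226, 0.06], 0],
    [-1, [0.036, 0.226, 0.1], 0],
    [-1, [0.036, 0.226, 0.118], 0],
    [-1, [0.036, 0.226, 0.118], 0],
  ],
)

```text
time_s: 6.98
eef_pos: [0.681, 0.1767, 0.221]
ee_rot: [-0.001, 0.737, 0.676, -0.002]
contact_force: [0.2, -0.1, 1.4]
grip_width: 1.0
```

>>> jog_arm(
  plan=[
    [-1, [0, 0, 0], 0],
    [1, [0, 0, 0], 0],
    [1, [0, 0, 0], 0],
    [1, [0, 0, 0], 0],
    [1, [0, 0, 0], 0],
    [1, [0, 0, 0], 0],
  ],
)

```text
time_s: 7.72
eef_pos: [0.6828, 0.1769, 0.224]
ee_rot: [0.001, 0.737, 0.676, 0.001]
contact_force: [1.6, -0.2, 4.7]
grip_width: 0.405
```

>>> jog_arm(
  plan=[
    [1, [0, 0, -0.05], 0],
    [1, [0, 0, -0.1], 0],
    [1, [-0.03, -0.048, -0.13], 0],
    [1, [-0.06, -0.096, -0.13], 0],
    [1, [-0.09, -0.144, -0.13], 0],
    [1, [-0.12, -0.191, -0.13], 0],
    [1, [-0.14, -0.223, -0.13], 0],
    [1, [-0.143, -0.228, -0.12], 0],
  ],
)

```text
time_s: 8.72
eef_pos: [0.4398, 0.0534, 0.3418]
ee_rot: [-0.001, 0.737, 0.676, -0.001]
contact_force: [0.1, -0.4, -1.4]
grip_width: 0.402
```

>>> jog_arm(
  plan=[
    [1, [0, 0, 0.01], 0],
    [1, [0, 0, 0.04], 0],
    [1, [0, 0, 0.08], 0],
    [1, [0, 0, 0.1], 0],
    [1, [0, 0, 0.105], 0],
    [1, [0, 0, 0.105], 0],
  ],
)

```text
time_s: 9.48
eef_pos: [0.4431, 0.0543, 0.2373]
ee_rot: [-0.0, 0.737, 0.676, -0.0]
contact_force: [-0.8, 0.6, -0.7]
grip_width: 0.397
```

>>> jog_arm(
  plan=[
    [1, [0, 0, 0.003], 0],
    [1, [0, 0, 0.003], 0],
    [-0.6, [0, 0, 0.003], 0],
    [-0.6, [0, 0, 0.003], 0],
    [-0.6, [0, 0, 0.003], 0],
    [-0.6, [0, 0, -0.04], 0],
    [-0.6, [0, 0, -0.1], 0],
    [-0.6, [0, 0, -0.12], 0],
  ],
)

```text
time_s: 10.48
eef_pos: [0.4438, 0.054, 0.3617]
ee_rot: [0.002, 0.737, 0.676, 0.003]
contact_force: [0.5, -0.3, -0.3]
grip_width: 0.798
```

```bash
python3 - <<'E'
from h import *;from rel import rel
p,Rt=pose();j=np.degrees(np.arctan2(Rt[1,1],Rt[0,1]));print(p,j)
print(rel(p,j,[.560,-.196,.39],-8))
E
```

```text
[0.44376962 0.05403498 0.36171706] -4.941849124704187
[-0.2391  0.1373 -0.0283  3.0582]
```

>>> jog_arm(
  plan=[
    [-1, [-0.045, 0.025, -0.028], 0],
    [-1, [-0.09, 0.05, -0.028], 1],
    [-1, [-0.14, 0.08, -0.028], 2],
    [-1, [-0.19, 0.11, -0.028], 3],
    [-1, [-0.23, 0.132, -0.028], 3],
    [-1, [-0.239, 0.137, -0.028], 3],
    [-1, [-0.239, 0.137, -0.028], 3],
  ],
)

```text
time_s: 11.35
eef_pos: [0.5581, -0.1961, 0.3852]
ee_rot: [-0.001, 0.755, 0.656, -0.0]
contact_force: [0.2, -0.7, -0.4]
grip_width: 0.998
```

```bash
python3 look.py w3
```

```text
tcp [ 0.5581 -0.1961  0.3852] jaw deg -8.01 tilt [-0.001  0.001 -1.   ] t 11.4
```

View pics/w3.png

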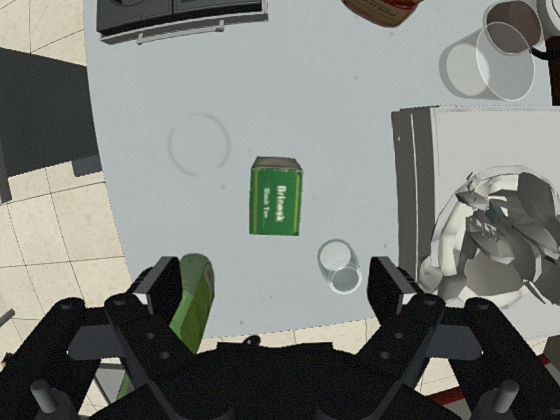

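The tea's top corners are at (254,167), (302,172), (299,236) and (249,234). The soap at (190,300) and the empty shaker at (340,265) both lie outside the finger path.

```bash
python3 - <<'E'
from h import *;from rel import rel
f=np.load("w3.npz")
c=np.array([wplane(f,f["p"],f["R"],u,v,.1)[:2] for u,v in[(254,167),(302,172),(299,236),(249,234)]]);m=c.mean(0)
print(c.round(3),m);e=[c[0]-c[3],c[1]-c[2],c[1]-c[0],c[2]-c[3]]
for v in e:print(np.linalg.norm(v),np.degrees(np.arctan2(v[1],v[0])))
print(rel(f["p"],-8.01,[m[0],m[1],.075+.1547],-8))
E
```

```text
[[ 0.546 -0.163]
 [ 0.583 -0.172]
 [ 0.574 -0.225]
 [ 0.533 -0.217]] [ 0.55914729 -0.19423755]
0.056007877725100165 76.80340347732078
0.05359594332366512 80.466170585178
0.038157358586169116 -14.024767215835116
0.041623925522179056 -10.484003612512685
[ 0.002   0.0008  0.1555 -0.01  ]
```

>>> jog_arm(
  plan=[
    [-1, [0.002, 0, 0.05], 3],
    [-1, [0.002, 0, 0.1], 3.5],
    [-1, [0.002, 0, 0.14], 3.5],
    [-1, [0.002, 0, 0.155], 3.5],
    [-1, [0.002, 0, 0.155], 3.5],
    [1, [0.002, 0, 0.155], 3.5],
    [1, [0.002, 0, 0.155], 3.5],
    [1, [0.002, 0, 0.155], 3.5],
  ],
  force=25,
)

```text
time_s: 12.4
eef_pos: [0.5593, -0.1943, 0.2327]
ee_rot: [0.001, 0.774, 0.633, 0.001]
contact_force: [-1.0, 1.6, 6.9]
grip_width: 0.543
```

>>> jog_arm(
  plan=[
    [1, [0, 0, 0], 0],
    [1, [0, 0, -0.04], 0],
    [1, [0, 0, -0.09], 0],
    [1, [0, 0, -0.13], 0],
    [1, [0, 0, -0.13], 0],
  ],
)

```text
time_s: 13.02
eef_pos: [0.5601, -0.1947, 0.3656]
ee_rot: [0.004, 0.774, 0.633, 0.002]
contact_force: [-0.5, -1.2, -0.8]
grip_width: 0.539
```

```bash
python3 - <<'E'
from h import *;from rel import rel
p,Rt=pose();j=np.degrees(np.arctan2(Rt[1,1],Rt[0,1]));print(p,j)
print(rel(p,j,[.531,.0465,p[2]],-5))
E
```

```text
[ 0.56009963 -0.19470895  0.36559065] -11.451656141831435
[ 0.2306 -0.0764 -0.     -6.4517]
```

>>> jog_arm(
  plan=[
    [1, [0.04, -0.014, 0], -2],
    [1, [0.09, -0.03, 0], -4],
    [1, [0.14, -0.046, 0], -6.5],
    [1, [0.19, -0.062, 0], -6.5],
    [1, [0.22, -0.073, 0], -6.5],
    [1, [0.2306, -0.0764, 0], -6.5],
    [1, [0.2306, -0.0764, 0.03], -6.5],
    [1, [0.2306, -0.0764, 0.06], -6.5],
  ],
)

```text
time_s: 14.02
eef_pos: [0.5295, 0.0467, 0.2997]
ee_rot: [0.0, 0.737, 0.676, -0.0]
contact_force: [0.3, 0.9, -0.8]
grip_width: 0.541
```

```bash
python3 - <<'E'
from look import *
look("w4")
f=grab_frame("side");a=cv2.resize(f["pixels"][100:300,180:400,::-1],None,fx=3,fy=3,interpolation=cv2.INTER_CUBIC);cv2.imwrite("pics/s4.png",a)
E
```

```text
tcp [0.5295 0.0467 0.2997] jaw deg -4.94 tilt [ 4.e-04 -6.e-04 -1.e+00] t 14.075
```

View pics/s4.png

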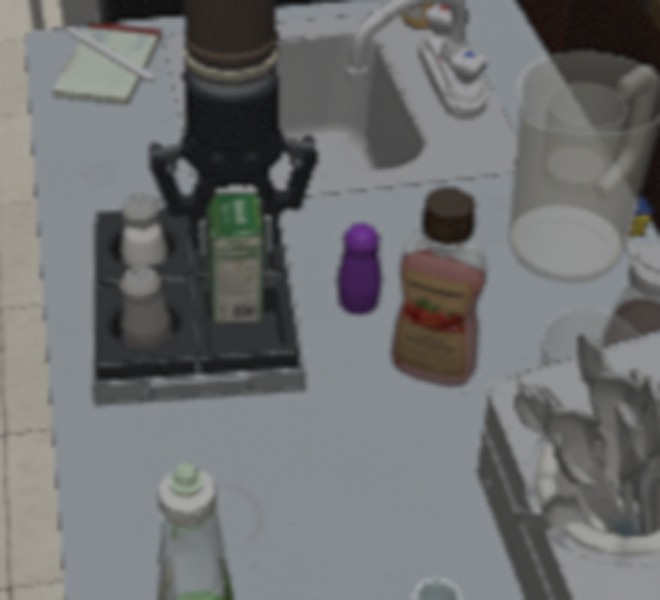

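In the side view both shakers stand upright in their round wells, at (143,235) and (145,305), and the tea hangs over the box well. I'll lower it.

>>> jog_arm(
  plan=[
    [1, [0, 0.001, 0.02], 0],
    [1, [0, 0.001, 0.04], 0],
    [1, [0, 0.001, 0.05], 0],
    [1, [0, 0.001, 0.054], 0],
    [1, [0, 0.001, 0.056], 0],
  ],
)

```text
time_s: 14.75
eef_pos: [0.5308, 0.047, 0.2452]
ee_rot: [0.0, 0.737, 0.676, 0.0]
contact_force: [-0.9, 0.8, -0.9]
grip_width: 0.547
```

>>> jog_arm(
  plan=[
    [1, [0, 0, 0.002], 0],
    [-0.5, [0, 0, 0.002], 0],
    [-0.5, [0, 0, 0.002], 0],
    [-0.5, [0, 0, 0.002], 0],
    [-0.5, [0, 0, -0.03], 0],
    [-0.5, [0, 0, -0.08], 0],
    [-0.5, [0, 0, -0.14], 0],
    [-0.5, [0, 0, -0.18], 0],
  ],
)

```text
time_s: 15.75
eef_pos: [0.5308, 0.0472, 0.428]
ee_rot: [0.001, 0.737, 0.676, 0.001]
contact_force: [0.9, 0.5, -0.8]
grip_width: 0.751
```

```bash
python3 - <<'E'
from h import *;from rel import rel
p,Rt=pose();j=np.degrees(np.arctan2(Rt[1,1],Rt[0,1]));print(p,j)
print(rel(p,j,[.67,-.04,.42],-5))
E
```

```text
[0.53076518 0.0471777  0.42796869] -4.937956224015844
[-0.0749  0.1462  0.008   0.062 ]
```

>>> jog_arm(
  plan=[
    [-1, [-0.03, 0.05, -0.02], 0],
    [-1, [-0.06, 0.1, -0.02], 0],
    [-1, [-0.09, 0.15, -0.02], 0],
    [-1, [-0.1, 0.165, -0.02], 0],
    [-1, [-0.1, 0.165, -0.02], 0],
  ],
)

```text
time_s: 16.38
eef_pos: [0.6868, -0.0678, 0.4437]
ee_rot: [-0.0, 0.737, 0.675, -0.0]
contact_force: [0.0, 0.1, 0.2]
grip_width: 0.998
```

```bash
python3 look.py w5
```

```text
tcp [ 0.6868 -0.0678  0.4437] jaw deg -5.03 tilt [-1.1e-03  2.0e-04 -1.0e+00] t 16.425
```

View pics/w5.png

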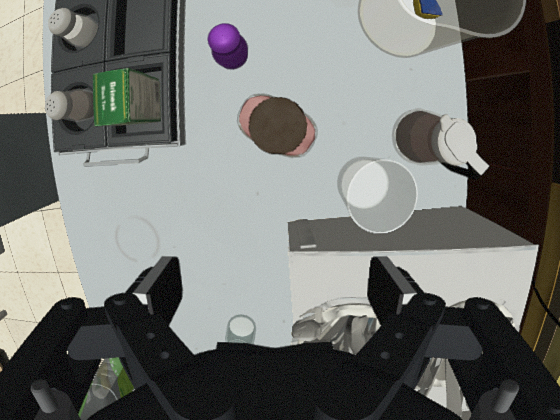

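The cap is centred at (278,126). The pink body shows from the upper left (250,107) to the lower right (305,148), so the bottle's wide axis is diagonal. I'll measure it by mask.

```bash
python3 - <<'E'
from h import *;from rel import rel
f=np.load("w5.npz");im=f["pixels"];h=cv2.cvtColor(im,cv2.COLOR_RGB2HSV)
print(h[107,252],h[148,304],h[126,278])
roi=np.zeros(im.shape[:2],np.uint8);roi[85:165,230:325]=255
m=(cv2.inRange(h,(0,50,50),(14,255,255))|cv2.inRange(h,(165,50,50),(180,255,255)))&roi
cap=cv2.inRange(h,(0,0,0),(20,255,120))&roi
cap=cv2.morphologyEx(cap,cv2.MORPH_OPEN,np.ones((7,7)))
cc=cv2.minEnclosingCircle(cv2.findNonZero(cap));print("cap",cc)
W=lambda u,v,z:wplane(f,f["p"],f["R"],u,v,z)[:2]
c=W(*cc[0],.188);print("cap xy",c)
m&=~cv2.dilate(cap,np.ones((3,3)))
n,l,st,ce=cv2.connectedComponentsWithStats(m)
for i in range(1,n):
    if st[i,4]>60:print(st[i],ce[i],W(*ce[i],.14))
q=np.array([W(u,v,.13) for v,u in np.argwhere((m|cap)>0)],np.float32)
print(cv2.minAreaRect(q*1000))
print("TCP shift",rel(f["p"],-5.03,[c[0],c[1],.4437],-5))
E
```

```text
[  4  68 188] [  6  81 160] [14 60 81]
cap ((276.89178466796875, 125.2609634399414), 28.58597183227539)
cap xy [ 0.69364846 -0.00406339]
[239  96  32  44 475] [250.03157895 111.49894737] [0.67283148 0.00940529]
[285 113  30  43 403] [304.2853598  138.92059553] [ 0.71582948 -0.01755208]
((694.0690307617188, -4.171426773071289), (48.73308563232422, 67.13488006591797), 75.92378234863281)
TCP shift [ 0.0641  0.0013  0.     -0.03  ]
```

```bash
python3 - <<'E'
from h import *
f=np.load("w5.npz");im=f["pixels"];h=cv2.cvtColor(im,cv2.COLOR_RGB2HSV)
roi=np.zeros(im.shape[:2],np.uint8);roi[85:165,230:325]=255
m=cv2.inRange(h,(0,50,100),(12,255,255))&roi
hull=cv2.convexHull(cv2.findNonZero(m));hm=cv2.drawContours(np.zeros_like(m),[hull],-1,255,1)
cs=max(cv2.findContours(cv2.morphologyEx(m,cv2.MORPH_OPEN,np.ones((3,3))),cv2.RETR_EXTERNAL,cv2.CHAIN_APPROX_NONE)[0],key=len)
pts=np.array([p[0] for c in cv2.findContours(m,cv2.RETR_EXTERNAL,cv2.CHAIN_APPROX_NONE)[0] if len(c)>20 for p in c if np.hypot(*(p[0]-[277,125.5]))>31])
w=np.array([wplane(f,f["p"],f["R"],u,v,.12)[:2] for u,v in pts],np.float32)*1000
e=cv2.fitEllipse(w);print(len(w),e)
r=np.hypot(*(w-w.mean(0)).T);k=np.argsort(r)[-10:];print(w[k]-w.mean(0))
z=cv2.resize(im[80:170,220:330,::-1],None,fx=6,fy=6,interpolation=cv2.INTER_CUBIC)
ct=((np.array(pts)-[220,80]+.5)*6).astype(int)
for p in ct:cv2.circle(z,tuple(map(int,p)),2,(0,255,0),-1)
cv2.imwrite("pics/z5.png",z)
E
```

```text
107 ((693.9475708007812, -4.224586486816406), (48.298030853271484, 70.68363189697266), 57.42626953125)
[[ 33.83374  -10.900099]
 [ 25.501709 -24.85359 ]
 [ 33.765137 -11.804363]
 [ 30.504517 -18.848703]
 [ 31.545715 -17.10376 ]
 [ 33.69684  -12.708831]
 [ 32.587036 -15.35875 ]
 [ 33.628662 -13.613517]
 [ 32.519226 -16.26396 ]
 [ 33.56067  -14.518443]]
```

View pics/z5.png

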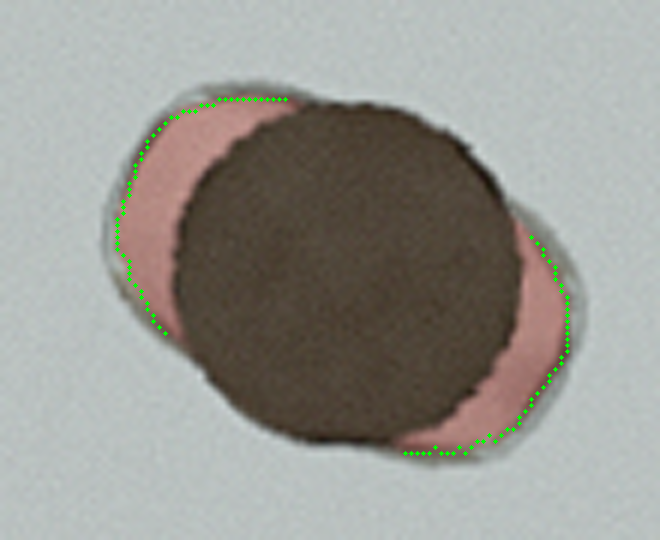

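The ellipse fit gives 48 x 71 mm with the wide axis at -32.6° and centre (.694, -.004), which agrees with the cap. The jaw goes to +57.4°, a turn of -62.4°.

>>> jog_arm(
  plan=[
    [-1, [0.03, 0.001, 0], -10],
    [-1, [0.06, 0.001, 0], -20],
    [-0.7, [0.064, 0.001, 0], -30],
    [-0.7, [0.064, 0.001, 0], -40],
    [-0.7, [0.064, 0.001, 0], -50],
    [-0.7, [0.064, 0.001, 0], -60],
    [-0.7, [0.064, 0.001, 0], -62.4],
    [-0.7, [0.064, 0.001, 0], -62.4],
  ],
  force=45,
)

```text
time_s: 17.42
eef_pos: [0.6917, -0.0019, 0.445]
ee_rot: [-0.0, 0.28, 0.96, 0.0]
contact_force: [0.1, -0.7, -0.8]
grip_width: 0.849
```

>>> jog_arm(
  plan=[
    [-0.7, [0, 0, 0.04], 0],
    [-0.7, [0, 0, 0.09], 0],
    [-0.7, [0, 0, 0.13], 0],
    [-0.7, [0, 0, 0.142], 0],
    [-0.7, [0, 0, 0.142], 0],
  ],
)

```text
time_s: 18.05
eef_pos: [0.6924, -0.0027, 0.3025]
ee_rot: [-0.001, 0.28, 0.96, -0.0]
contact_force: [0.3, 0.7, -0.2]
grip_width: 0.85
```

>>> jog_arm(
  plan=[
    [1, [0, 0, 0], 0],
    [1, [0, 0, 0], 0],
    [1, [0, 0, 0], 0],
    [1, [0, 0, 0], 0],
    [1, [0, 0, 0], 0],
    [1, [0, 0, -0.01], 0],
    [1, [0, 0, -0.03], 0],
    [1, [0, 0, -0.05], 0],
  ],
)

```text
time_s: 19.05
eef_pos: [0.6926, -0.003, 0.3534]
ee_rot: [-0.0, 0.28, 0.96, -0.0]
contact_force: [0.9, -0.0, -4.1]
grip_width: 0.484
```

>>> jog_arm(
  plan=[
    [1, [0, 0, -0.04], 0],
    [1, [0, 0, -0.08], 0],
    [1, [0.02, 0.005, -0.11], 8],
    [1, [0.06, 0.014, -0.12], 17],
    [1, [0.1, 0.024, -0.12], 26],
    [1, [0.14, 0.034, -0.12], 35],
    [1, [0.18, 0.043, -0.12], 44],
    [1, [0.205, 0.049, -0.12], 53],
  ],
)

```text
time_s: 20.05
eef_pos: [0.5446, 0.1498, 0.4742]
ee_rot: [0.0, 0.681, 0.733, 0.001]
contact_force: [1.9, -0.7, -3.9]
grip_width: 0.486
```

```bash
python3 - <<'E'
from h import *;from rel import rel
p,Rt=pose();j=np.degrees(np.arctan2(Rt[1,1],Rt[0,1]));print(p,j,get_obs()["grip_width"])
print(rel(p,j,[.5405,.154,.40],-5))
E
```

```text
[0.54459338 0.14982304 0.47416009] 4.224576278641861 0.485900031681385
[ 4.5000e-03 -3.8000e-03  7.4200e-02  9.2246e+00]
```

>>> jog_arm(
  plan=[
    [1, [0.004, -0.003, 0], 5],
    [1, [0.004, -0.003, 0.02], 9.3],
    [1, [0.004, -0.003, 0.05], 9.3],
    [1, [0.004, -0.003, 0.07], 9.3],
    [1, [0.004, -0.003, 0.08], 9.3],
    [1, [0.004, -0.003, 0.08], 9.3],
  ],
)

```text
time_s: 20.8
eef_pos: [0.5428, 0.1523, 0.3928]
ee_rot: [-0.0, 0.736, 0.677, -0.0]
contact_force: [0.0, 0.3, -4.3]
grip_width: 0.485
```

```bash
python3 - <<'E'
from look import *;from rel import rel
look("w6");p,Rt=pose();j=np.degrees(np.arctan2(Rt[1,1],Rt[0,1]))
print(rel(p,j,[.5405,.154,.315],-5))
f=grab_frame("side");a=cv2.resize(f["pixels"][60:280,180:380,::-1],None,fx=2.7,fy=2.7,interpolation=cv2.INTER_CUBIC);cv2.imwrite("pics/s6.png",a)
E
```

```text
tcp [0.5428 0.1523 0.3928] jaw deg -4.84 tilt [-5.e-04 -1.e-04 -1.e+00] t 20.85
[ 0.0014 -0.0028  0.0786  0.1587]
```

View pics/s6.png

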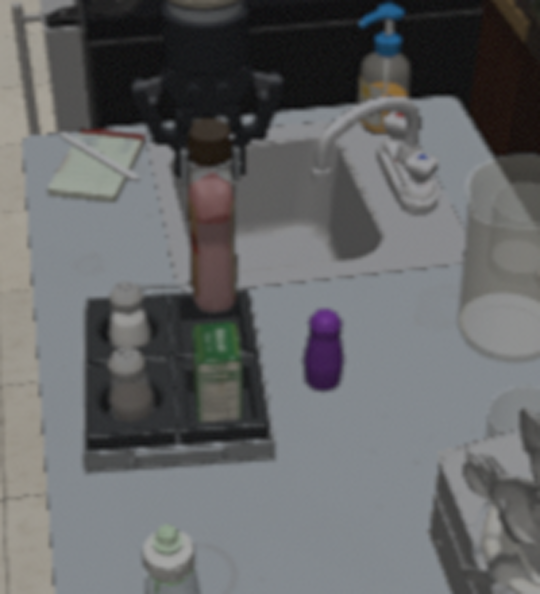

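The bottle hangs upright over its well at (215,290), with the tea seated and both shakers upright. I'll lower it with a small correction.

>>> jog_arm(
  plan=[
    [1, [0.003, -0.003, 0.01], 0],
    [1, [0.003, -0.003, 0.03], 0],
    [1, [0.003, -0.003, 0.045], 0],
    [1, [0.003, -0.003, 0.058], 0],
    [1, [0.003, -0.003, 0.068], 0],
    [1, [0.003, -0.003, 0.074], 0],
    [1, [0.003, -0.003, 0.076], 0],
    [1, [0.003, -0.003, 0.077], 0],
  ],
)

```text
time_s: 21.9
eef_pos: [0.5403, 0.1556, 0.3167]
ee_rot: [-0.0, 0.736, 0.677, -0.0]
contact_force: [-3.1, -0.9, 4.7]
grip_width: 0.482
```

>>> jog_arm(
  plan=[
    [1, [0, 0, 0], 0],
    [-0.6, [0, 0, 0], 0],
    [-0.6, [0, 0, 0], 0],
    [-0.6, [0, 0, 0], 0],
    [-0.6, [0, 0, -0.03], 0],
    [-0.6, [0, 0, -0.08], 0],
    [-0.6, [0, 0, -0.13], 0],
    [-0.6, [-0.05, 0, -0.13], 0],
  ],
)

```text
time_s: 22.9
eef_pos: [0.538, 0.1075, 0.4519]
ee_rot: [0.004, 0.735, 0.678, 0.006]
contact_force: [0.1, -0.5, -0.5]
grip_width: 0.803
```

>>> jog_arm(
  plan=[
    [-0.6, [-0.06, 0, 0], 0],
    [-0.6, [-0.12, 0, 0], 0],
    [-0.6, [-0.18, 0, 0], 0],
    [-0.6, [-0.2, 0, 0], 0],
    [-0.6, [-0.2, 0, 0], 0],
  ],
)

```text
time_s: 23.52
eef_pos: [0.519, -0.095, 0.4458]
ee_rot: [0.0, 0.737, 0.675, 0.0]
contact_force: [0.7, 0.2, 0.4]
grip_width: 0.799
```

```bash
python3 - <<'E'
from look import *
look("w7")
f=grab_frame("side");a=cv2.resize(f["pixels"][60:360,180:480,::-1],None,fx=2,fy=2,interpolation=cv2.INTER_CUBIC);cv2.imwrite("pics/s7.png",a)
E
```

```text
tcp [ 0.519  -0.095   0.4458] jaw deg -5.03 tilt [ 6.e-04 -1.e-04 -1.e+00] t 23.575
```

View pics/s7.png

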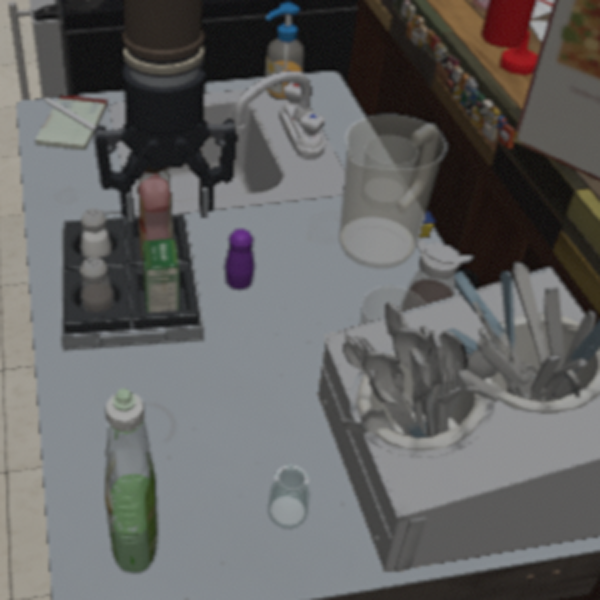

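View pics/w7.png

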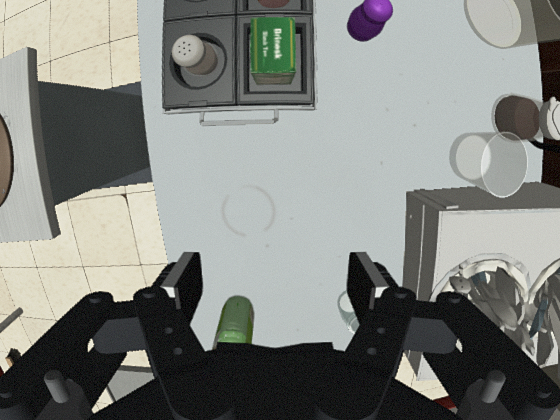

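The tea and pepper are seated, and the soap, empty shaker and purple shaker have not moved. The gripper hides the sauce cap, so I'll do one last check from the top camera.

>>> jog_arm(
  plan=[
    [-0.6, [-0.06, -0.03, -0.02], 0],
    [-0.6, [-0.12, -0.06, -0.02], 0],
    [-0.6, [-0.15, -0.08, -0.02], 0],
    [-0.6, [-0.15, -0.08, -0.02], 0],
  ],
)

```text
time_s: 24.12
eef_pos: [0.4258, -0.237, 0.4658]
ee_rot: [0.0, 0.737, 0.676, -0.0]
contact_force: [0.8, -0.2, 0.6]
grip_width: 0.802
```

```bash
python3 - <<'E'
from h import *
t=grab_frame("top")["pixels"][190:290,190:310,::-1];s=grab_frame("side")["pixels"][100:240,195:295,::-1]
cv2.imwrite("pics/fin.png",np.hstack([cv2.resize(t,(480,400),interpolation=cv2.INTER_CUBIC),cv2.resize(s,(286,400),interpolation=cv2.INTER_CUBIC)]))
E
```

```text
(no output)
```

View pics/fin.png

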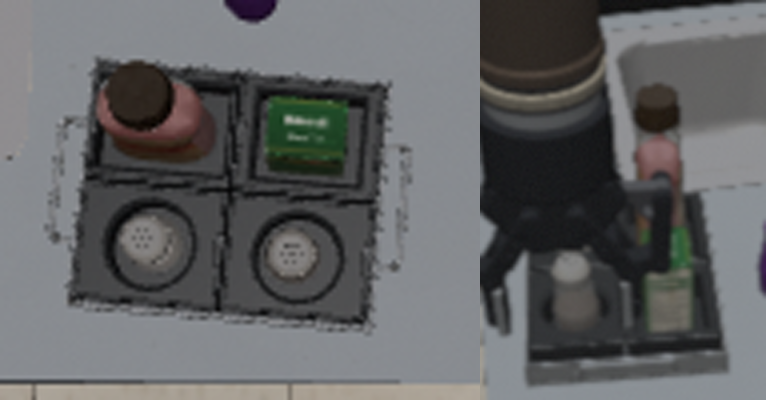

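```bash
python3 - <<'E'
from h import *
t=grab_frame("top");s=grab_frame("side")
def tri(a,b):
    c1,d1=ray(t,*a);c2,d2=ray(s,*b);d1/=np.linalg.norm(d1);d2/=np.linalg.norm(d2)
    k=np.linalg.lstsq(np.c_[d1,-d2],c2-c1,rcond=None)[0];return (c1+k[0]*d1).round(3),(c2+k[1]*d2).round(3)
T=lambda x,y:(190+x/4,190+y/4);S=lambda x,y:(195+(x-480)/2.86,100+y/2.857)
print("sauce cap",tri(T(138,93),S(658,91)),plane(t,*T(138,93),.199))
print("pepper",tri(T(292,253),S(570,260)),plane(t,*T(292,253),.101))
print("salt",plane(t,*T(146,241),.101))
print("tea",plane(t,*T(307,125),.111))
E
```

```text
sauce cap (array([0.537, 0.154, 0.204]), array([0.541, 0.154, 0.204])) [0.53785024 0.15452019 0.199     ]
pepper (array([0.443, 0.057, 0.099]), array([0.444, 0.057, 0.099])) [0.44272145 0.05677837 0.101     ]
salt [0.45043646 0.15818175 0.101     ]
tea [0.5311331  0.04707364 0.111     ]
```

```bash
python3 -c "from bench import *;print(close_job())"
```

```text
the job is handed in; nothing more can be done
None
```

The caddy is made up and handed in at about 24 s of the 128 s allowed. The salt and pepper stand in the round wells, the tea box in the shorter rectangular well and the sauce bottle in the long one.

- **Position:** the last camera check put every top within about 4 mm of its well centre.
- **Height:** triangulation gave 99 mm for the pepper top, where 101 mm was expected. It gave 204 mm for the sauce cap, where 199 mm was expected. Both are within measurement error for fully seated. The salt and tea heights were not triangulated; they only look upright and seated in the pictures.
- **Left alone:** the soap, the empty shaker and the purple shaker stood where they were in the last wide side picture, and nothing was tipped over. At hand-in the gripper was clear of everything.

No check failed or disagreed.

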